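Press the proud mosaic blocks flush in order

ROBOT

A 6-joint arm with a two-finger parallel gripper is mounted at the origin on the work surface. World frame = base frame: x ahead of the robot, y to its left, z up, the work surface at z = 0. Lengths are in m, angles in degrees, forces in N, time in s.
With the tool pointing down it reaches from about 0.25 to 0.775 m from the base axis. Payload 8.9 kg.
Tool frame: the origin (TCP) lies between the finger pads; the fingertips stand arm.tip_extent ahead of it and the grasp point (between the pads) lies 5 mm behind it (arm.tip_extent is the distance from the TCP to the fingertips, in m); z points along the fingers, y is the line along which they close (so a half turn about z gives the same grasp; the last joint's range is limited). The gripper opens to 85 mm and grips with 20 to 120 N. Pads are 22 mm wide; open, the fingers measure 114 mm over their backs; the gripper's body (76 mm by 85 mm) begins 54 mm behind the grasp point. The pads swing forward as they close: fully open they stand 13 mm farther back than shut.
Start: joints at [60.373, 16.656, -8.789, 64.555, 0, 82.019], TCP at [0.194, 0.488, 0.245] pointing down, gripper open.
Joint ranges: [-144.48, 144.48], [-52.06, 99.96], [-74.48, 78.29], [-112.23, 115.85], [-86.99, 84.42], [-180, 180]. Speed limits (degrees/s): [127.2, 127.2, 159.86, 180, 180, 180].

INTERFACE

Orientations are given as [roll, pitch, yaw] about the fixed x, y, z axes, in that order (R = Rz(yaw) Ry(pitch) Rx(roll)).
In Python, from station import telemetry, grab_frame, get_calibration, ticket, models, arm gives the robot as it stands.
- The arm moves only by the tool move_arm, never from a script. Its argument "moves" is a list of rows, each a list of 3 entries, a list of its own where there are three numbers: the turn, a rotation vector about the tool's x, y, z in rad, then the shift along the tool's x, y, z in m, then the finger opening in m, from 0 to 0.0854. In form: [[[wx, wy, wz], [x, y, z], grip], ...]. A call has 1 to 12 rows; each row shifts and turns the commanded pose from where the row before left it, along the tool's axes as they then stand; what a row does not reach is not made up. A row lasts 1/8 s, in which the tool goes at most 62.5 mm and 10.7 degrees, less where a joint would pass 70% of its speed; a pose out of reach is approached as far as the arm can. A call is refused whole if a number of a shift passes 0.0625 or a number of a turn 0.188, either way. A call with a gripper value outside its range is refused whole. The fingers move at their own pace and stop on an object; the grip force is fixed at half the most. Time passes only in rows, so rows that do not move let the fingers close. It gives the time, the measured TCP pose, the force, the opening and the grip force at its end, in the units of the state.
- telemetry.read_state(): the state, without advancing time (a new reading comes with each control period).
- grab_frame(name): name is "side" or "top" or "wrist"; returns (picture, depth): 420x560x3 uint8, blue, green, red; 420x560 float32, m along the optical axis (not along the pixel's ray), 0 where there is no reading.
- get_calibration(name): a dict with "mtx" (3x3 intrinsics, pixels), "world_from_camera" (4x4, takes a point from camera to world coordinates). Camera axes: x right, y up, looking along -z (the intrinsics and any distortion apply to the point x, -y, -z); pixel columns grow to the right and rows downward; lengths in m; the calibration is good to about 2 mm. A picture is of the moment at which its call begins: read the wrist's pose just before it. get_calibration takes no time and is no camera call; for the wrist camera it gives the pose at the moment of the call.
- ticket.sign_off(): hands the job in; it is judged then, once.
Trained networks look in the newest picture that a camera, given by its name, has taken for a name from the list of things; names that differ only in an ending like _2 or _b are one class to them, and where a whole thing is asked for, a point or a joint stands for the part that bears it (a point fixed in the world has none). Each returns a list of dicts, best first, with "conf" (0 to 1); they miss things now and then, are a little off and sometimes report something else, mostly with a low value. They report only what shows in the picture. A call takes as long as a camera call.
- models.look_for(camera, label): "position" ([column, row] in pixels, amid what is visible of it).
- models.mark_of(camera, label): "position" ([column, row] in pixels: a listed point, or the origin of a listed thing).
The state is a dict: "time_s": time; "joint_positions": joint angles; "dq": joint speeds; "joint_torque": joint torques, N m; "ee_pos": TCP position; "eef_rot": TCP orientation; "ft_force": force on the tool from outside, world axes, zero at the start; "ft_torque": the same for the moment, N m; "finger_gap": opening from 0.0 (shut) to 1.0 (fully open); "grip_force": force on a finger pad.
Only numpy, scipy, OpenCV 4.12 (cv2) and the standard library are available. Lean on these libraries where they do the work, as an engineer would, in place of code of your own. Each camera call takes 0.05 s, during which the arm holds its last target. There are 200 camera calls.

TASK

Three freshly glued blocks stand proud of the wooden mosaic board: press each one gently down until it is flush with the blocks around it, first the nearly black one, then the red one, then the cream-white one. The block with blue tape has no glue yet: leave it standing as it is, and do not pull any block up. Nothing is to be picked up; leave the spare blocks, the tub and the jar where they are.

Things in the scene. Friction and masses are not known exactly. Their poses are not given: they have to be found in the camera images.
- board: The glue-up board, fixed to the table: plywood base 190 x 280 mm with a mosaic of mid-brown blocks, 4 x 5 cells of 40 mm (board x) by 50 mm (board y), inside a light wooden fence. Origin: centre of the underside, on the table; z up, long side along its y. The mosaic surface lies 34 mm above the origin; the fence is 4 mm lower.
- dark_top (a point): Centre of the top face of the nearly black wood block, 38 x 48 mm (x, y; axes parallel to the board's), which sits upright in one of four pockets of the board (any of them) and at the start stands 8 to 14 mm above the mosaic.
- dark (a joint): How far the nearly black wood block is pushed down, m: 0.014 = flush with the mosaic, bottomed out; 0.000 = 14 mm proud; negative = pulled up. It moves only vertically, against about 3 N of steady friction, and stays where it is left. Its springy cork pad also squashes 1 mm per 4 N and springs back when let go (not counted in this value).
- red_top (a point): Centre of the top face of the red wood block, 38 x 48 mm (x, y; axes parallel to the board's), which sits upright in one of four pockets of the board (any of them) and at the start stands 8 to 14 mm above the mosaic.
- red (a joint): How far the red wood block is pushed down, m: 0.014 = flush with the mosaic, bottomed out; 0.000 = 14 mm proud; negative = pulled up. It moves only vertically, against about 3 N of steady friction, and stays where it is left. Its springy cork pad also squashes 1 mm per 4 N and springs back when let go (not counted in this value).
- pale_top (a point): Centre of the top face of the cream-white wood block, 38 x 48 mm (x, y; axes parallel to the board's), which sits upright in one of four pockets of the board (any of them) and at the start stands 8 to 14 mm above the mosaic.
- pale (a joint): How far the cream-white wood block is pushed down, m: 0.014 = flush with the mosaic, bottomed out; 0.000 = 14 mm proud; negative = pulled up. It moves only vertically, against about 3 N of steady friction, and stays where it is left. Its springy cork pad also squashes 1 mm per 4 N and springs back when let go (not counted in this value).
- taped_top (a point): Centre of the top face of the mid-brown block with a strip of blue tape across its top, 38 x 48 mm (x, y; axes parallel to the board's), which sits upright in one of four pockets of the board (any of them) and at the start stands 8 to 14 mm above the mosaic.
- taped (a joint): How far the mid-brown block with a strip of blue tape across its top is pushed down, m: 0.014 = flush with the mosaic, bottomed out; 0.000 = 14 mm proud; negative = pulled up. It moves only vertically, against about 3 N of steady friction, and stays where it is left. Its springy cork pad also squashes 1 mm per 4 N and springs back when let go (not counted in this value).
- spare_a: Loose tan spare block, 30 x 40 x 22 mm high, lying on the mosaic near a corner of the board. Origin: centre of its underside.
- spare_b: Loose tan spare block, 30 x 40 x 22 mm high, lying on the mosaic near a corner of the board. Origin: centre of its underside.
- tub: Loose white plastic tub, open, 130 mm across and 45 mm high, on the table beside the board (+y side). Origin: centre of its underside.
- jar: Loose jar with blue lid, 64 mm across and 75 mm high, on the table beside the board (-y side). Origin: centre of its underside.

How it is judged:
By the outcome, as a careful person would: the job done as asked, in the order asked, and still so for the second after the job is handed in, with the robot touching nothing.
It also fails if it takes over 42 s, if anything falls off the work surface, if the arm or the gripper's body presses on something with over 40 N, if the wrist force passes 120 N, or if a joint passes its speed limit or range.

## Working session

There is one attempt and no reset: what is moved stays moved. The work goes in short steps, Python scripts to look and compute and a tool call to move; the robot and the scene stay as the last step left them, time stands still between calls to the robot, and variables do not carry over. Pictures are saved under pics/ and viewed, at most 10 in all, crops included, and the job is handed in when it is done.

Besides the shell and the picture viewer there is one more tool, called after ">>>" as name(argument=value, ...), one argument or row to a line, values as JSON. move_arm: Moves the arm, as the interface text tells. Its arguments: {"type":"object","properties":{"moves":{"type":"array","items":{"type":"array"}}},"required":["moves"]}

```bash
mkdir -p pics
cat > h.py <<'E'
import numpy as np, cv2
from station import telemetry, grab_frame, get_calibration, ticket, models, arm
def w(cal,u,v,d):
    K=cal["mtx"];p=np.linalg.inv(K)@[u,v,1]*d
    return (np.array(cal["world_from_camera"])@[p[0],-p[1],-p[2],1])[:3]
def cloud(cal,dep):
    K=np.array(cal["mtx"]);v,u=np.mgrid[:420,:560]
    x=(u-K[0,2])/K[0,0]*dep;y=(v-K[1,2])/K[1,1]*dep
    T=np.array(cal["world_from_camera"]);P=np.stack([x,-y,-dep],-1)
    return P@T[:3,:3].T+T[:3,3]
E
python3 - <<'E'
from h import *
print(arm.tip_extent, {k:v for k,v in telemetry.read_state().items()})
for c in("top","side"):
    f,d=grab_frame(c);cal=get_calibration(c);cv2.imwrite(f"pics/{c}.png",f);np.savez(f"{c}.npz",f=f,d=d,P=cloud(cal,d));print(cal)
    P=cloud(cal,d)
    for l in("dark_top","red_top","pale_top","taped_top","board","spare_a","tub","jar"):
        for r in models.mark_of(c,l)[:2]:
            u,v=r["position"];print(c,l,round(r["conf"],2),[round(u),round(v)],P[int(round(v)),int(round(u))].round(4))
E
```

```text
0.014 {'time_s': 0.0, 'joint_positions': array([ 6.03714221e+01,  1.66902407e+01, -8.82880477e+00,  6.45541998e+01,
        5.49605465e-04,  8.20184520e+01]), 'dq': array([-0.0111289 ,  0.03293271,  0.05653105,  0.04896394, -0.02184987,
        0.02272202]), 'joint_torque': array([ 2.16758330e-03, -5.37145686e+01,  3.31372690e+01,  1.57737953e-02,
        3.67292125e-05, -1.38457668e-05]), 'ee_pos': array([0.19346414, 0.48762809, 0.24473514]), 'eef_rot': array([-1.79927541e+02, -1.07146899e-02,  1.58352963e+02]), 'ft_force': array([-0.01377466, -0.56965967, -0.14694426]), 'ft_torque': array([-0.01065143, -0.03624402, -0.01770641]), 'grip_force': 0.0, 'finger_gap': 0.9996456796527322}
{'mtx': array([[418.77493253,   0.        , 283.00342803],
       [  0.        , 418.77493253, 209.76968194],
       [  0.        ,   0.        ,   1.        ]]), 'world_from_camera': array([[-0.02491789,  0.99570368, -0.0891812 ,  0.49559648],
       [-0.99957879, -0.02614343, -0.01260036,  0.03572917],
       [-0.01487773,  0.08882966,  0.99593571,  1.06221532],
       [ 0.        ,  0.        ,  0.   
[... 948 characters left out ...]
1.        ]])}
side dark_top 0.74 [321, 222] [ 0.5964 -0.0341  0.0467]
side dark_top 0.52 [272, 188] [0.5926 0.1199 0.0426]
side red_top 0.95 [319, 257] [ 0.5278 -0.0981  0.0463]
side red_top 0.63 [269, 213] [0.5331 0.0577 0.046 ]
side pale_top 0.76 [271, 214] [0.534  0.0521 0.0465]
side pale_top 0.36 [274, 186] [0.6013 0.1233 0.0417]
side taped_top 0.83 [271, 182] [0.6038 0.1369 0.0438]
side board 0.61 [295, 234] [ 0.5409 -0.0159  0.0349]
side spare_a 0.67 [349, 224] [ 0.6326 -0.0781  0.0503]
side spare_a 0.66 [233, 218] [0.4632 0.0887 0.0533]
side tub 0.97 [210, 189] [0.5056 0.2508 0.0046]
side tub 0.66 [315, 258] [ 0.5192 -0.0959  0.0482]
side jar 0.63 [392, 274] [ 0.6074 -0.2102  0.036 ]
```

View pics/top.png

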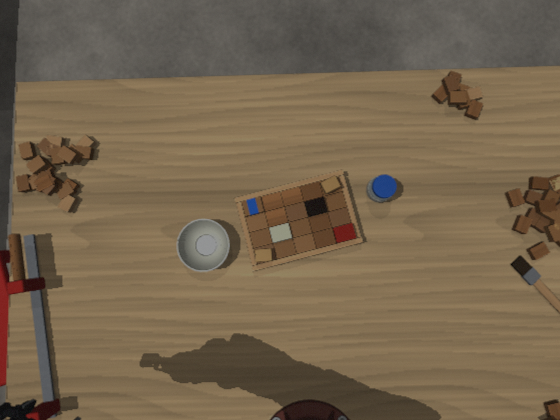

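View pics/side.png

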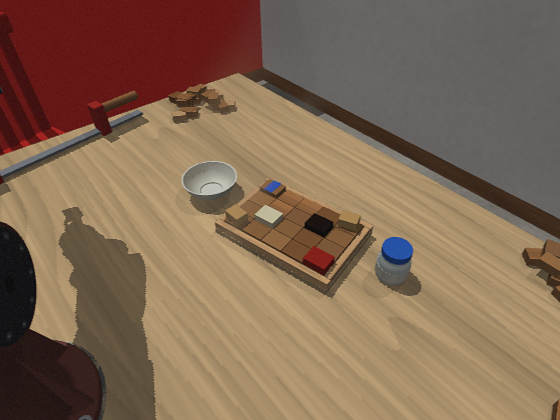

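The top view shows dark at (316,206), red at (343,233), pale at (281,233) and tape at (252,206). The spares are at (331,186) and (263,256), the jar at (384,188) and the tub at (204,245). The side view agrees.

```bash
cat > m.py <<'E'
from h import *
for c in("top","side"):
    z=np.load(c+".npz");P=z["P"];hsv=cv2.cvtColor(z["f"],cv2.COLOR_BGR2HSV);f=z["f"].astype(int)
    x,y,h=P[...,0],P[...,1],P[...,2]
    roi=(x>.42)&(x<.70)&(y>-.15)&(y<.17)&(h>.02)&(h<.08)
    n,L,S,_=cv2.connectedComponentsWithStats(roi.astype(np.uint8));k=1+S[1:,4].argmax();B=L==k
    q=P[B][:,:2].astype(np.float32);(cx,cy),(a,b),an=cv2.minAreaRect(q)
    print(c,"board",round(cx,4),round(cy,4),round(a,4),round(b,4),round(an,2),"z median",np.median(h[B]).round(4))
    H,Sa,V=hsv[...,0],hsv[...,1],hsv[...,2]
    M=dict(dark=V<35,red=((H<5)|(H>174))&(Sa>190)&(V>70),pale=(Sa<70)&(V>120),tape=(H>100)&(H<130)&(Sa>120)&(V>80))
    for m in M:
        mm=(M[m]&B).astype(np.uint8);n,L,S,C=cv2.connectedComponentsWithStats(mm)
        if n<2: print(m,"none");continue
        k=1+S[1:,4].argmax();p=P[L==k]
        er=cv2.erode((L==k).astype(np.uint8),np.ones((3,3)))>0
        zz=P[er][:,2] if er.any() else p[:,2]
        print(c,m,S[k,4],C[k].round(1),"med",np.median(p,0).round(4),"mid",((p.min(0)+p.max(0))/2).round(4),"z",zz.mean().round(4),zz.std().round(4))
E
python3 m.py
```

```text
top board 0.5637 0.0115 0.1873 0.2797 13.29 z median 0.0344
top dark 290 [315.6 206.4] med [ 0.5931 -0.0313  0.0468] mid [ 0.5928 -0.0309  0.0404] z 0.0468 0.0018
top red 226 [343.8 232.8] med [ 0.5267 -0.0966  0.0478] mid [ 0.5274 -0.0966  0.0445] z 0.0485 0.0015
top pale 281 [280.1 232.2] med [0.5325 0.0571 0.0468] mid [0.5326 0.0573 0.0464] z 0.0467 0.0019
top tape 123 [252.2 206.2] med [0.5978 0.1242 0.0437] mid [0.5979 0.1242 0.0422] z 0.0439 0.0016
side board 0.5616 0.0137 0.1904 0.2799 13.3 z median 0.0336
side dark 405 [318.7 225. ] med [ 0.5885 -0.0357  0.0453] mid [ 0.592  -0.0322  0.0388] z 0.0448 0.0026
side red 384 [318.5 257.3] med [ 0.5262 -0.0986  0.0471] mid [ 0.527  -0.0948  0.0417] z 0.0471 0.001
side pale 278 [268.4 213.7] med [0.531  0.0568 0.046 ] mid [0.5314 0.0581 0.0457] z 0.046 0.001
side tape 98 [272.3 186.1] med [0.5973 0.1245 0.0429] mid [0.598  0.1252 0.0428] z 0.0428 0.0011
```

>>> move_arm(
  moves=[
    [[0,0,-0.1523],[0,0,0],0],
    [[0,0,-0.1523],[0,0,0],0],
    [[0,0,-0.1523],[0,0,0],0],
    [[0,0,-0.1523],[0,0,0],0],
  ],
)

```text
time_s: 1.4
ee_pos: [0.1936, 0.488, 0.2453]
eef_rot: [-180.0, -0.0, -166.5]
ft_force: [-0.5, 0.5, -1.2]
finger_gap: 0.14
grip_force: 0.0
```

>>> move_arm(
  moves=[
    [[0,0,0],[-0.0225,-0.0498,0.006],0],
    [[0,0,0],[-0.0225,-0.0498,0.011],0],
    [[0,0,0],[-0.0225,-0.0498,0.011],0],
    [[0,0,0],[-0.0225,-0.0498,0.011],0],
    [[0,0,0],[-0.0225,-0.0498,0.011],0],
    [[0,0,0],[-0.0225,-0.0498,0.011],0],
    [[0,0,0],[-0.0225,-0.0498,0.011],0],
    [[0,0,0],[-0.0225,-0.0498,0.011],0],
    [[0,0,0],[-0.0225,-0.0498,0.011],0],
    [[0,0,0],[-0.0225,-0.0498,0.011],0],
    [[0,0,0],[-0.0225,-0.0498,0.011],0],
    [[0,0,0],[-0.0225,-0.0498,0.011],0],
  ],
)

```text
time_s: 2.9
ee_pos: [0.5946, -0.0334, 0.118]
eef_rot: [-180.0, 0.0, -166.8]
ft_force: [0.8, 0.6, 0.5]
finger_gap: 0.001
grip_force: 0.0
```

>>> move_arm(
  moves=[
    [[0,0,0],[0,0,0],0],
    [[0,0,0],[0,0,0],0],
  ],
)

```text
time_s: 3.15
ee_pos: [0.593, -0.0317, 0.118]
eef_rot: [180.0, -0.0, -166.8]
ft_force: [0.3, 1.5, 0.0]
finger_gap: 0.004
grip_force: 0.0
```

>>> move_arm(
  moves=[
    [[0,0,0],[0,0,0.02],0],
    [[0,0,0],[0,0,0.02],0],
    [[0,0,0],[0,0,0.012],0],
    [[0,0,0],[0,0,0.003],0],
    [[0,0,0],[0,0,0],0],
  ],
)

```text
time_s: 3.78
ee_pos: [0.5936, -0.0315, 0.0637]
eef_rot: [-180.0, 0.0, -166.7]
ft_force: [0.3, 0.0, 0.9]
finger_gap: 0.002
grip_force: 0.0
```

Run:
```python
from h import *
f,d=grab_frame("side");a=f[150:320,200:440];cv2.imwrite("pics/s2.png",cv2.resize(a,None,fx=3,fy=3))
f,d=grab_frame("wrist");cv2.imwrite("pics/w2.png",f)
```

```text
(no output)
```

View pics/s2.png

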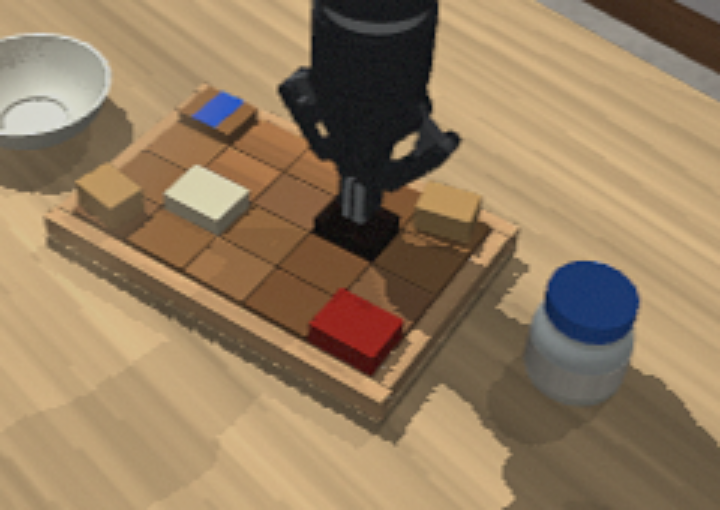

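View pics/w2.png

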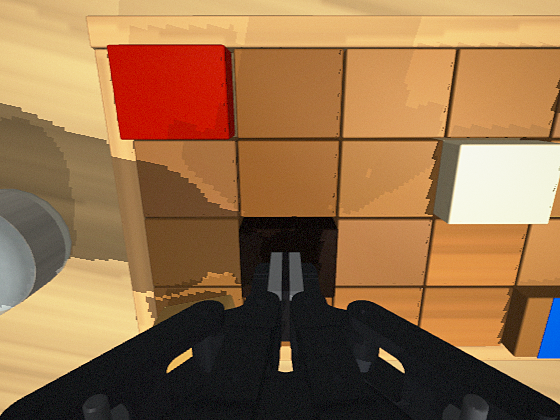

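The gripper is centred on the dark block (side crop about (357,225), wrist about (287,265)), with the spare offset clear of the fingers. I'll press in small steps.

>>> move_arm(
  moves=[
    [[0,0,0],[0,0,0.002],0],
    [[0,0,0],[0,0,0.002],0],
    [[0,0,0],[0,0,0.002],0],
    [[0,0,0],[0,0,0.002],0],
    [[0,0,0],[0,0,0],0],
  ],
)

```text
time_s: 4.5
ee_pos: [0.5938, -0.0319, 0.0553]
eef_rot: [-180.0, 0.0, -166.7]
ft_force: [0.5, -0.8, 1.7]
finger_gap: 0.0
grip_force: 0.9
```

>>> move_arm(
  moves=[
    [[0,0,0],[0,0,0.002],0],
    [[0,0,0],[0,0,0.002],0],
    [[0,0,0],[0,0,0.001],0],
    [[0,0,0],[0,0,0],0],
  ],
)

```text
time_s: 5.0
ee_pos: [0.5936, -0.0318, 0.0503]
eef_rot: [-180.0, 0.0, -166.7]
ft_force: [1.0, -0.3, 2.0]
finger_gap: 0.001
grip_force: 1.0
```

>>> move_arm(
  moves=[
    [[0,0,0],[0,0,0.001],0],
    [[0,0,0],[0,0,0.001],0],
    [[0,0,0],[0,0,0.001],0],
    [[0,0,0],[0,0,0],0],
  ],
)

```text
time_s: 5.5
ee_pos: [0.5936, -0.0318, 0.0473]
eef_rot: [-180.0, 0.0, -166.7]
ft_force: [1.6, -0.7, 3.2]
finger_gap: 0.002
grip_force: 1.4
```

>>> move_arm(
  moves=[
    [[0,0,0],[0,0,0.001],0],
    [[0,0,0],[0,0,0],0],
  ],
)

```text
time_s: 5.75
ee_pos: [0.5936, -0.0318, 0.0465]
eef_rot: [-180.0, 0.0, -166.7]
ft_force: [-0.3, 0.0, 7.5]
finger_gap: 0.003
grip_force: 3.0
```

>>> move_arm(
  moves=[
    [[0,0,0],[0,0,0.001],0],
    [[0,0,0],[0,0,0],0],
  ],
)

```text
time_s: 6.0
ee_pos: [0.5937, -0.0318, 0.0458]
eef_rot: [-180.0, 0.0, -166.7]
ft_force: [0.1, 0.1, 8.5]
finger_gap: 0.003
grip_force: 4.4
```

>>> move_arm(
  moves=[
    [[0,0,0],[0,0,0.0005],0],
    [[0,0,0],[0,0,0],0],
  ],
)

```text
time_s: 6.25
ee_pos: [0.5936, -0.0318, 0.0454]
eef_rot: [-180.0, 0.0, -166.7]
ft_force: [-0.8, 0.3, 9.4]
finger_gap: -0.002
grip_force: 5.1
```

>>> move_arm(
  moves=[
    [[0,0,0],[0,0,-0.005],0],
    [[0,0,0],[0,0,-0.02],0],
    [[0,0,0],[0,0,-0.025],0],
    [[0,0,0],[0.02,-0.0125,0],0],
    [[0,0,0],[0.04,-0.025,0],0],
    [[0,0,0],[0.02,-0.0125,0],0],
    [[0,0,0],[0,0,0.015],0],
    [[0,0,0],[0,0,0.012],0],
    [[0,0,0],[0,0,0],0],
  ],
)

```text
time_s: 7.38
ee_pos: [0.5264, -0.0978, 0.0662]
eef_rot: [179.9, -0.1, -166.7]
ft_force: [0.4, -0.5, 1.1]
finger_gap: -0.001
grip_force: 0.0
```

Run:
```python
from h import *
f,d=grab_frame("wrist");cv2.imwrite("pics/w3.png",f)
f,d=grab_frame("top");P=cloud(get_calibration("top"),d)
u,v=316,206;print(np.median(P[v-4:v+5,u-4:u+5,2]))
```

```text
0.03451473883016987
```

View pics/w3.png

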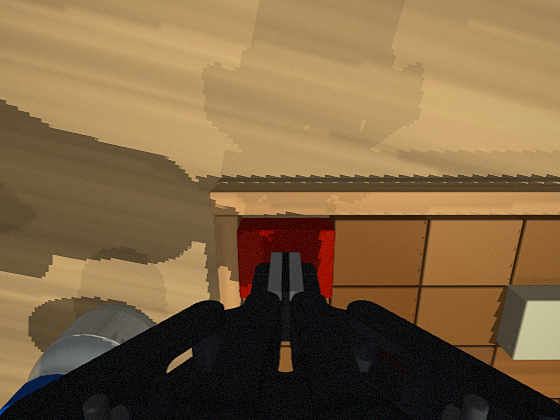

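The dark block now reads 34.5 mm, which is flush. The fingers sit over the middle of the red block at (287,265), so I'll press it.

>>> move_arm(
  moves=[
    [[0,0,0],[0,0,0.002],0],
    [[0,0,0],[0,0,0.002],0],
    [[0,0,0],[0,0,0.002],0],
    [[0,0,0],[0,0,0.002],0],
    [[0,0,0],[0,0,0.002],0],
    [[0,0,0],[0,0,0.002],0],
    [[0,0,0],[0,0,0.002],0],
    [[0,0,0],[0,0,0.002],0],
    [[0,0,0],[0,0,0.001],0],
    [[0,0,0],[0,0,0],0],
  ],
)

```text
time_s: 8.72
ee_pos: [0.5272, -0.0988, 0.0507]
eef_rot: [-180.0, 0.0, -166.7]
ft_force: [1.4, 0.2, 1.0]
finger_gap: -0.002
grip_force: 0.9
```

>>> move_arm(
  moves=[
    [[0,0,0],[0,0,0.001],0],
    [[0,0,0],[0,0,0.001],0],
    [[0,0,0],[0,0,0.001],0],
    [[0,0,0],[0,0,0],0],
  ],
)

```text
time_s: 9.22
ee_pos: [0.5272, -0.0988, 0.0478]
eef_rot: [-180.0, 0.0, -166.7]
ft_force: [1.1, 1.2, 3.3]
finger_gap: -0.001
grip_force: 1.0
```

>>> move_arm(
  moves=[
    [[0,0,0],[0,0,0.001],0],
    [[0,0,0],[0,0,0.001],0],
    [[0,0,0],[0,0,0],0],
  ],
)

```text
time_s: 9.6
ee_pos: [0.5272, -0.0988, 0.0461]
eef_rot: [-180.0, 0.0, -166.7]
ft_force: [-0.4, 0.6, 8.0]
finger_gap: 0.002
grip_force: 3.8
```

>>> move_arm(
  moves=[
    [[0,0,0],[0,0,0.001],0],
    [[0,0,0],[0,0,0],0],
  ],
)

```text
time_s: 9.85
ee_pos: [0.5272, -0.0988, 0.0453]
eef_rot: [-180.0, 0.0, -166.7]
ft_force: [-1.8, 1.1, 10.4]
finger_gap: -0.004
grip_force: 5.3
```

>>> move_arm(
  moves=[
    [[0,0,0],[0,0,-0.005],0],
    [[0,0,0],[0,0,-0.02],0],
    [[0,0,0],[0,0,-0.025],0],
    [[0,0,0],[-0.005,0.02,0],0],
    [[0,0,0],[-0.01,0.04,0],0],
    [[0,0,0],[-0.015,0.05,0],0],
    [[0,0,0],[-0.01,0.03,0],0],
    [[0,0,0],[0,0.01,0],0],
    [[0,0,0],[0,0,0.015],0],
    [[0,0,0],[0,0,0.012],0],
    [[0,0,0],[0,0,0],0],
  ],
)

```text
time_s: 11.22
ee_pos: [0.5305, 0.0555, 0.0662]
eef_rot: [180.0, -0.2, -166.8]
ft_force: [0.1, -0.2, -0.3]
finger_gap: 0.005
grip_force: 0.0
```

Run:
```python
from h import *
f,d=grab_frame("wrist");cv2.imwrite("pics/w4.png",f)
f,d=grab_frame("top");P=cloud(get_calibration("top"),d)
for u,v in((316,206),(343,233)):print(np.median(P[v-4:v+5,u-4:u+5,2]))
```

```text
0.5327205448776001
0.034390387426975755
```

View pics/w4.png

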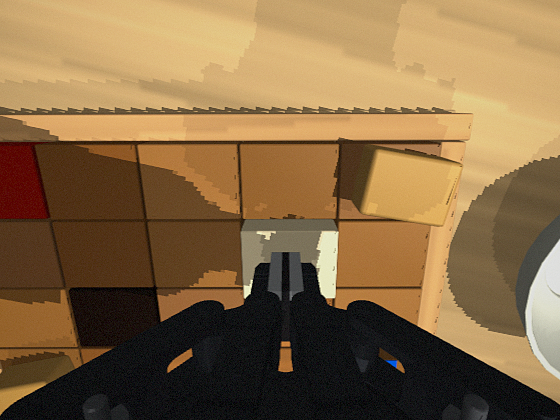

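Red reads 34.4 mm, which is flush. The pale block is centred under the fingers at (288,265) and the spare at (410,185) is clear.

>>> move_arm(
  moves=[
    [[0,0,0],[0,0,0.002],0],
    [[0,0,0],[0,0,0.002],0],
    [[0,0,0],[0,0,0.002],0],
    [[0,0,0],[0,0,0.002],0],
    [[0,0,0],[0,0,0.002],0],
    [[0,0,0],[0,0,0.002],0],
    [[0,0,0],[0,0,0.002],0],
    [[0,0,0],[0,0,0.002],0],
    [[0,0,0],[0,0,0.001],0],
    [[0,0,0],[0,0,0],0],
  ],
)

```text
time_s: 12.58
ee_pos: [0.5317, 0.0564, 0.0507]
eef_rot: [180.0, 0.0, -166.7]
ft_force: [-0.4, 0.7, 1.6]
finger_gap: 0.001
grip_force: 0.9
```

>>> move_arm(
  moves=[
    [[0,0,0],[0,0,0.001],0],
    [[0,0,0],[0,0,0.001],0],
    [[0,0,0],[0,0,0.001],0],
    [[0,0,0],[0,0,0.001],0],
    [[0,0,0],[0,0,0],0],
  ],
)

```text
time_s: 13.2
ee_pos: [0.5317, 0.0564, 0.0469]
eef_rot: [-180.0, 0.0, -166.7]
ft_force: [-0.9, -1.2, 4.4]
finger_gap: -0.0
grip_force: 2.2
```

>>> move_arm(
  moves=[
    [[0,0,0],[0,0,0.001],0],
    [[0,0,0],[0,0,0.001],0],
    [[0,0,0],[0,0,0],0],
  ],
)

```text
time_s: 13.58
ee_pos: [0.5318, 0.0564, 0.0453]
eef_rot: [-180.0, 0.0, -166.7]
ft_force: [-2.0, 0.0, 10.8]
finger_gap: 0.0
grip_force: 5.3
```

>>> move_arm(
  moves=[
    [[0,0,0],[0,0,-0.005],0],
    [[0,0,0],[0,0,-0.02],0],
    [[0,0,0],[0,0,-0.04],0],
    [[0,0,0],[0,0,-0.05],0],
    [[0,0,0],[0.05,0,-0.03],0],
    [[0,0,0],[0.06,0,0],0],
    [[0,0,0],[0.06,0,0],0],
    [[0,0,0],[0.03,0,0],0],
    [[0,0,0],[0,0,0],0],
    [[0,0,0],[0,0,0],0],
  ],
)

```text
time_s: 14.82
ee_pos: [0.3379, 0.0104, 0.1901]
eef_rot: [-180.0, 0.1, -166.8]
ft_force: [0.5, -0.3, 0.6]
finger_gap: 0.0
grip_force: 0.0
```

Run:
```python
from h import *
for c,pts in(("top",((316,206),(343,233),(281,233),(252,206),(300,220))),("side",((319,225),(318,257),(268,214),(272,186),(290,225)))):
    f,d=grab_frame(c);P=cloud(get_calibration(c),d)
    print(c,[np.median(P[v-3:v+4,u-3:u+4,2]).round(4) for u,v in pts])
    if c=="side":cv2.imwrite("pics/s5.png",cv2.resize(f[150:320,200:440],None,fx=3,fy=3))
```

```text
top [np.float64(0.0344), np.float64(0.0346), np.float64(0.0337), np.float64(0.0441), np.float64(0.0342)]
side [np.float64(0.0334), np.float64(0.0336), np.float64(0.0336), np.float64(0.043), np.float64(0.0338)]
```

View pics/s5.png

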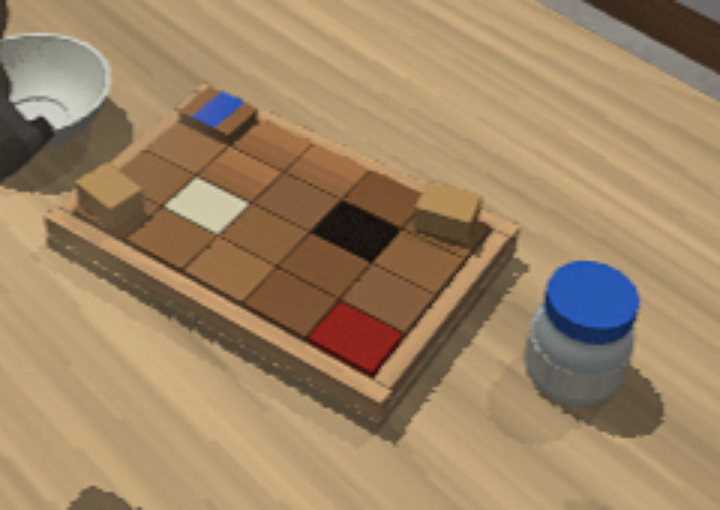

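All three blocks are flush: pale (207,205), dark (357,232), red (357,338). The taped block (218,112) is still standing, and the spares, tub and jar haven't moved.

```bash
python3 -c "
from station import ticket;print(ticket.sign_off())"
```

```text
the job is handed in; nothing more can be done
None
```

The dark, red and cream-white blocks were pressed flush in that order, with the last force reading on each at most about 11 N; the taped block, spares, tub and jar were left as they stood, and the job is handed in.

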